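# Load a T-bracket into the tacking jig and lock the slide

### The arm

A 6-joint arm with a two-finger parallel gripper is mounted at the origin on the work surface. World frame = base frame: x ahead of the robot, y to its left, z up, the work surface at z = 0. Lengths are in m, angles in degrees, forces in N, time in s.
With the tool pointing down it reaches from about 0.35 to 0.875 m from the base axis. Payload 4.2 kg.
Tool frame: the origin (TCP) lies between the finger pads; the fingertips stand 11 mm ahead of it and the grasp point (between the pads) lies 8 mm behind it; z points along the fingers, y is the direction in which the jaws open and shut (so a half turn about z gives the same grasp; the last joint's range is limited). The gripper opens to 87 mm and grips with 3 to 60 N. Pads are 19 mm wide; open, the fingers measure 117 mm over their backs; the gripper's body (75 mm by 190 mm) begins 51 mm behind the grasp point.
Start: joints at [-55.829, 22.042, 0.453, 0, -68.411, -14.817], TCP at [0.207, -0.59, 0.234] pointing down, gripper open.
Joint ranges: [-179.83, 179.83], [-69.29, 118.12], [-61.27, 80.66], [-181.25, 117.63], [-171.15, -9.14], [-177.46, 177.46]. Speed limits (degrees/s): [159.86, 159.86, 180, 180, 180, 180].

### API

Orientations are given as a 3x3 rotation matrix whose columns are the frame's x, y, z axes.
In Python, from station import sense, capture, get_calibration, finish_job, search_frame, cut_out gives the robot as it stands.
- The arm moves only by the tool arm_command, never from a script. Its argument "rows" is a list of rows, each an object with "fingers": the opening in per cent of the stroke, from 0 (shut) to 100 (fully open); "travel": the shift along the tool's x, y, z in cm, a list of three; "roll": the turn about the tool's z in degrees. A call has 1 to 10 rows; each row is the pose to reach, as a shift and turn from the pose commanded when the call began, along the tool's axes at that moment; what a row does not reach only later rows make up. A row lasts 1/10 s, in which the tool goes at most 50 mm and 8.59 degrees, less where a joint would pass 70% of its speed; a pose out of reach is approached as far as the arm can. A call with a gripper value outside its range is refused whole. The fingers move at their own pace and stop on an object; the grip force is fixed at half the most. Time passes only in rows, so rows that repeat a pose let the fingers close. It gives the time, the measured TCP pose, the force and the opening at its end, in the units of the state.
- sense(): the state, without advancing time (a new reading comes with each control period).
- capture(name): name is "side" or "top"; returns (picture, depth): 384x512x3 uint8, red, green, blue; 384x512 float32, m along the optical axis (not along the pixel's ray), 0 where there is no reading.
- get_calibration(name): a dict with "fov_y" (degrees; the focal length in pixels is half the picture's height over the tangent of half this angle, whatever the lens; pixels are square), "cx", "cy" (the principal point, pixels), "origin" and "attitude" of the camera in the world. Camera axes: x right, y down, z forward; pixel columns grow to the right and rows downward; lengths in m; the calibration is good to about 2 mm. A picture is of the moment at which its call begins. get_calibration takes no time and is no camera call.
- finish_job(): hands the job in, once; it reports no verdict.
Trained networks look in the newest picture that a camera, given by its name, has taken for a name from the list of things; names that differ only in an ending like _2 or _b are one class to them, and where a whole thing is asked for, a point or a joint stands for the part that bears it (a point fixed in the world has none). Each returns a list of dicts, best first, with "p" (0 to 1); they miss things now and then, are a little off and sometimes report something else, mostly with a low value. They report only what shows in the picture. A call takes as long as a camera call. They do not tell look-alikes from the thing itself.
- search_frame(camera, label): "position" ([x, y, z] in m, in world coordinates, good to about 4 mm: the middle of the surface that is visible of it).
- cut_out(camera, label): "mask" (384x512 bool, what is visible of it).
The state is a dict: "time_s": time; "joints": joint angles; "joint_velocities": joint speeds; "effort": joint torques, N m; "tcp_pos": TCP position; "ee_rot": TCP orientation; "wrist_force": force on the tool from outside, world axes, zero at the start; "moment": the same for the moment, N m; "gripper_width": opening from 0.0 (shut) to 1.0 (fully open).
Only numpy, scipy, OpenCV 4.12 (cv2) and the standard library are available. Lean on these libraries where they do the work, as an engineer would, in place of code of your own. Each camera call takes 0.05 s, during which the arm holds its last target. There are 200 camera calls.

### The job

Get the short T-section bracket ready for tacking: pull the round knob of the empty jig out until its slide clicks into the out position, then set the bracket gently on the jig's two narrow rails, flange down and web up, lying squarely across both and centred, between the slide's cross-bar and the stop posts, and let go of it. Then push the knob fully home so that the cross-bar shuts the bracket in against the stop posts. Leave the other, loaded jig's slide home and leave everything else on the bench where it is.

Things in the scene. Friction and masses are not known exactly. Their poses are not given: they have to be found in the camera images.
- jig: The empty tacking jig, without a bracket; left or right of the two, turned up to 0.35 rad. Fixed aluminium base plate 134 (its x) x 110 x 12 mm, origin at the centre of its underside; x points from the knob to the stops. Local positions are (x, y, z) in mm. A spray can stands close to its +y side.
- jig_seat (a point): Local (36, 0, 50): midway between the tops of the two steel rails, 8 wide at y = -30 and +30, x -23 to 67, tops at z = 50. The centre of the bracket's underside comes here (to 1 mm) when the slide is home. Axes as the jig's.
- jig_stop (a point): Local (55, 0, 50): midway between the two stop posts on the rails' far ends; near faces at x = 55, 12 wide in y, centred at y = -30 and +30, x to 65, up to z = 65.
- jig_guide (a point): Local (-48, 0, 76): top of the grey guide block, 30 (x) x 60 (y), x -63 to -33, which carries the slide.
- slide (a joint): Slide of the empty jig, m: 0 home (start), 0.038 out along the jig's -x. Over-centre detent: left between, it snaps to the nearer end; 10 to 15 N take it over the middle. Its cross-bar over the rails (86 mm in y, z 52 to 65) has its pushing face at local x = 17 mm home, -21 out: 38 or 76 mm of room to the stops (bracket: 36). At home it stands in the bracket's place.
- slide_knob (a point): Centre of the empty jig's round steel knob: 46 mm diameter, 16 thick, axis level along the jig's x at z = 58, on a 12 mm shaft; local (-113, 0, 58) home. Behind it 42 mm of shaft are free up to the guide block at home (80 out): room to hook fingers behind it from above, one each side of the shaft. Its front is clear.
- tee: The loose T-section bracket, plain steel, 0.3 to 0.5 kg: flange 36 wide (its x) x 90 long (its y) x 8 mm, web 8 thick upright in its middle over the whole length, 44 high in all. Origin at the centre of the flange's underside, z up the web. Starts flange down on the bench at any yaw; a half turn makes no difference. Pinch the web from above.
- jig2: The loaded tacking jig: the same as the empty one but with a bracket of the same kind already fixed in its seat, top at z = 94. Origin and axes as the other jig's. May be turned by up to 0.35 rad. Leave alone.
- slide2 (a joint): Slide of the loaded jig, m: 0 = home, where it starts and must stay.
- angle: Bystander: loose steel L-section offcut, 36 x 80 x 38 high; origin under its middle.
- channel: Bystander: loose steel U-section offcut, 46 x 70 x 32 high, open upward; origin under its middle.
- can: Bystander: upright spray can, 54 diameter, 160 high, beside the empty jig, on its +y side; origin under its middle.
- square: Bystander: flat welding square, about 66 x 66 x 16, beside the loaded jig, on its +y side; origin under its middle.
- hammer: Bystander: hammer about 250 long lying at the back of the bench; origin under its middle.
- brush: Bystander: brush about 180 long lying to the right of the right-hand jig; origin under its middle.
- tin: Bystander: open metal tin, 72 diameter, 70 high, towards the back, between the jigs; origin under its middle.
Things that resemble listed ones, but are neither listed nor needed, are in the scene too. What is shaped like the tee but blue is not meant.

How it is judged:
By the outcome, as a careful person would: the job done as asked, in the order asked, and still so for the second after the job is handed in, with the robot touching nothing.
It also fails if it takes over 67 s, if anything falls off the work surface, if the arm or the gripper's body presses on something with over 40 N, if the wrist force passes 120 N, or if a joint passes its speed limit or range.

## Working session

There is one attempt and no reset: what is moved stays moved. The work goes in short steps, Python scripts to look and compute and a tool call to move; the robot and the scene stay as the last step left them, time stands still between calls to the robot, and variables do not carry over. Pictures are saved under pics/ and viewed, about 8 in all and at most 12, crops included, and the job is handed in when it is done.

Besides the shell and the picture viewer there is one more tool, called as a command line: name --argument value ..., lists and objects as JSON in quotes. arm_command: Moves the arm, as the interface text tells. Its arguments: {"type":"object","properties":{"rows":{"type":"array","items":{"type":"object","properties":{"fingers":{"type":"number"},"travel":{"type":"array","items":{"type":"number"}},"roll":{"type":"number"}}}}},"required":["rows"]}

```bash
mkdir -p pics
cat > h.py <<'E'
import numpy as np, cv2
from station import *
def K(n):
    c=get_calibration(n); f=192/np.tan(np.radians(c["fov_y"])/2)
    return f,c["cx"],c["cy"],np.array(c["origin"]),np.array(c["attitude"])
def cloud(n,d):
    f,cx,cy,o,R=K(n); v,u=np.mgrid[:384,:512]
    P=np.stack([(u-cx)/f*d,(v-cy)/f*d,d],-1)@R.T+o
    P[d==0]=np.nan
    return P
def proj(n,p):
    f,cx,cy,o,R=K(n); q=(np.asarray(p)-o)@R
    return q[...,:2]/q[...,2:]*f+[cx,cy]
def save(im,name,s=1.5): cv2.imwrite('pics/'+name,cv2.resize(im[:,:,::-1],None,fx=s,fy=s,interpolation=cv2.INTER_CUBIC))
E
python3 - <<'E'
from h import *
for n in("side","top"):
    im,d=capture(n); save(im,n+'0.png'); np.savez(n+'0.npz',im=im,d=d)
    f,cx,cy,o,R=K(n); print(n,f,cx,cy,o,R.tolist())
    for l in ["jig","slide_knob","tee","can","jig2"]:
        print(l,[(np.round(r["position"],3).tolist(),round(r["p"],2),proj(n,r["position"]).round().tolist()) for r in search_frame(n,l)][:4])
s=sense();print(s["time_s"],s["ee_rot"],s["tcp_pos"])
E
```

```text
side 397.35713740072987 253.1721383378833 189.07778193657538 [0.16650031 0.7291914  0.73269539] [[-0.8894745247216489, -0.27948345230916816, 0.361557837360146], [-0.45697214510047734, 0.5498496183640482, -0.6991722647439461], [-0.0033953605795491765, -0.7871177783980359, -0.6167933806845494]]
jig [([0.545, 0.223, 0.04], 0.9, [209.0, 259.0]), ([0.566, -0.187, 0.045], 0.7, [275.0, 165.0])]
slide_knob [([0.49, 0.202, 0.065], 0.88, [233.0, 253.0]), ([0.589, 0.323, 0.11], 0.65, [162.0, 261.0])]
tee [([0.312, -0.31, 0.014], 0.76, [366.0, 174.0]), ([0.328, -0.445, 0.011], 0.62, [372.0, 152.0]), ([0.438, -0.346, 0.017], 0.56, [331.0, 157.0])]
can [([0.589, 0.324, 0.113], 0.83, [162.0, 261.0]), ([0.511, -0.215, 0.063], 0.32, [295.0, 160.0])]
jig2 [([0.545, 0.223, 0.04], 0.9, [209.0, 259.0]), ([0.566, -0.187, 0.045], 0.7, [275.0, 165.0])]
top 357.0009168381578 254.7136032384327 194.2454603078987 [ 0.46966832 -0.02880957  1.15360337] [[-0.012708682675991562, -0.9970653417898421, 0.07549300355758821], [-0.9998949278616537, 0.012145605140318788, -0.00791312279150588], [0.0069729922686706525, -0.07558563671280766, -0.9971149326439456]]
jig [([0.572, -0.204, 0.059], 0.82, [309.0, 187.0]), ([0.562, 0.194, 0.012], 0.64, [182.0, 193.0])]
slide_knob [([0.532, 0.199, 0.064], 0.66, [177.0, 202.0])]
tee [([0.332, -0.458, 0.012], 0.86, [388.0, 263.0]), ([0.322, -0.32, 0.004], 0.75, [344.0, 267.0]), ([0.441, -0.345, 0.01], 0.73, [351.0, 229.0])]
can [([0.601, 0.295, 0.147], 0.83, [137.0, 176.0])]
jig2 [([0.572, -0.204, 0.059], 0.82, [309.0, 187.0]), ([0.562, 0.194, 0.012], 0.64, [182.0, 193.0])]
0.6 [[-9.43508558e-01 -3.31348155e-01  3.93947030e-05]
 [-3.31348154e-01  9.43508559e-01  1.67947180e-05]
 [-4.27341382e-05  2.79259809e-06 -9.99999999e-01]] [ 0.20713544 -0.58963865  0.23355841]
```

View pics/top0.png

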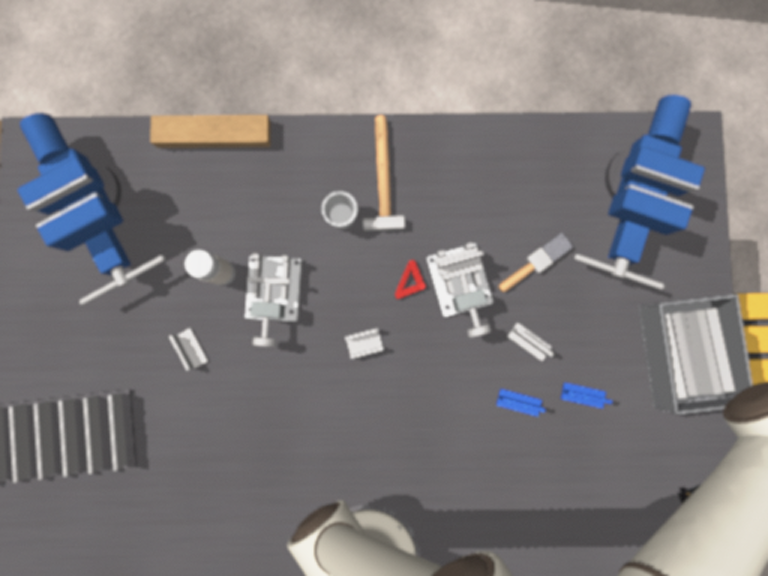

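View pics/side0.png

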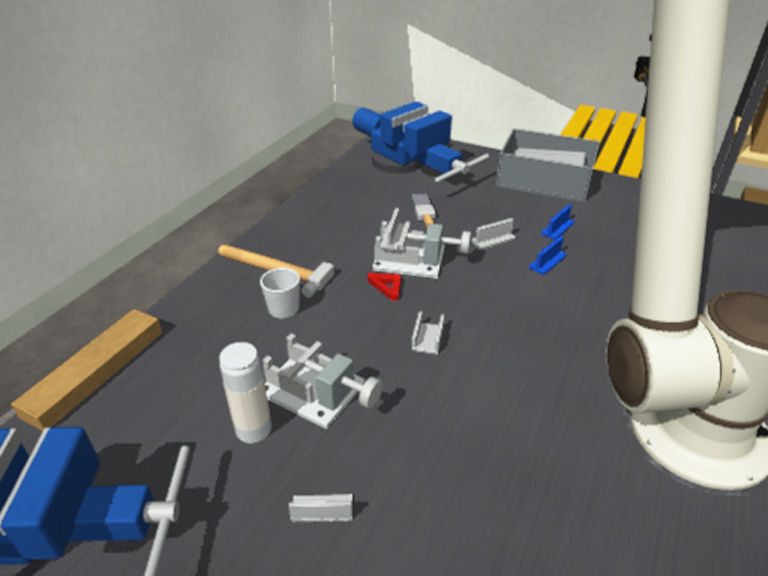

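Run:
```python
from h import *
T=np.load('top0.npz');S=np.load('side0.npz')
a=cv2.resize(T['im'][150:250,150:250],(400,400),interpolation=3);b=cv2.resize(T['im'][180:280,320:420],(400,400),interpolation=3)
c=cv2.resize(S['im'][215:290,160:260],(400,300),interpolation=3);e=cv2.resize(S['im'][120:195,300:400],(400,300),interpolation=3)
cv2.imwrite('pics/crop1.png',cv2.resize(np.vstack([np.hstack([a,b]),np.hstack([c,e])])[:,:,::-1],(686,600)))
def box(Q): 
    r=cv2.minAreaRect((Q[:,:2]*1000).astype(np.float32)); return np.round(r[0],1),np.round(r[1],1),round(r[2],1),len(Q),np.median(Q[:,2]).round(4)
for n,D in(("top",T),("side",S)):
    P=cloud(n,D['d']); 
    def sel(c,r,z0,z1):
        m=(np.hypot(P[...,0]-c[0],P[...,1]-c[1])<r)&(P[...,2]>z0)&(P[...,2]<z1); return P[m]
    print(n,'bench',np.nanmedian(sel((.45,-.15),.03,-.05,.05)[:,2]))
    print('tee all',box(sel((.441,-.345),.06,.004,.06)));print('tee web',box(sel((.441,-.345),.06,.03,.06)))
    Q=sel((.441,-.345),.06,.036,.06); print(np.round(Q.mean(0),4),np.linalg.svd(Q[:,:2]-Q[:,:2].mean(0))[2][0])
    for nm,z0,z1 in(("guide",.070,.082),("plate",.006,.018),("rails",.042,.056),("bar",.058,.068)):
        Q=sel((.555,.194),.085,z0,z1)
        print(nm,box(Q),Q[:,:2].mean(0).round(4))
    Q=sel((.46,.20),.05,.03,.09);print('knob',box(Q),Q.min(0).round(3),Q.max(0).round(3))
```

```text
top bench -0.00023081034573124715
tee all (array([ 446.8, -354.8]), array([92.4, 94.3]), 24.4, 338, np.float64(0.0089))
tee web (array([ 444.8, -350.3]), array([90. ,  8.5]), 53.5, 95, np.float64(0.0428))
[ 0.4445 -0.3502  0.0433] [-0.59892707 -0.80080358]
guide (array([518.5, 199.7]), array([58.3, 30. ]), 86.9, 196, np.float64(0.0753)) [0.5183 0.1992]
plate (array([566.7, 205.7]), array([127.6, 133.6]), 85.9, 794, np.float64(0.0116)) [0.5692 0.19  ]
rails (array([563.2, 197.6]), array([ 69., 120.]), 85.6, 148, np.float64(0.0489)) [0.58   0.1951]
bar (array([550.4, 198.4]), array([ 84.1, 159.4]), 84.3, 211, np.float64(0.0639)) [0.5602 0.1961]
knob (array([477.5, 201.6]), array([44.7, 65. ]), 83.9, 167, np.float64(0.073)) [0.446 0.176 0.04 ] [0.51  0.227 0.084]
side bench -0.0009816139649237998
tee all (array([ 440.1, -345.6]), array([91.6, 36.9]), 44.0, 341, np.float64(0.021))
tee web (array([ 445.3, -348.7]), array([88.4, 12.6]), 53.9, 116, np.float64(0.0392))
[ 0.4447 -0.3483  0.0412] [0.60214631 0.79838576]
guide (array([518. , 200.6]), array([61.5, 30. ]), 84.3, 277, np.float64(0.0752)) [0.517  0.2021]
plate (array([565.3, 197.2]), array([110.5, 133.6]), 87.0, 824, np.float64(0.0115)) [0.5598 0.2209]
rails (array([553.1, 197.1]), array([ 84.2, 155.8]), 87.6, 365, np.float64(0.0492)) [0.5672 0.2029]
bar (array([553.8, 193.7]), array([163.9,  84.4]), 4.9, 402, np.float64(0.0632)) [0.5541 0.2017]
knob (array([476.5, 201.2]), array([48.5, 66.1]), 82.4, 477, np.float64(0.0629)) [0.445 0.173 0.03 ] [0.509 0.228 0.083]
```

View pics/crop1.png

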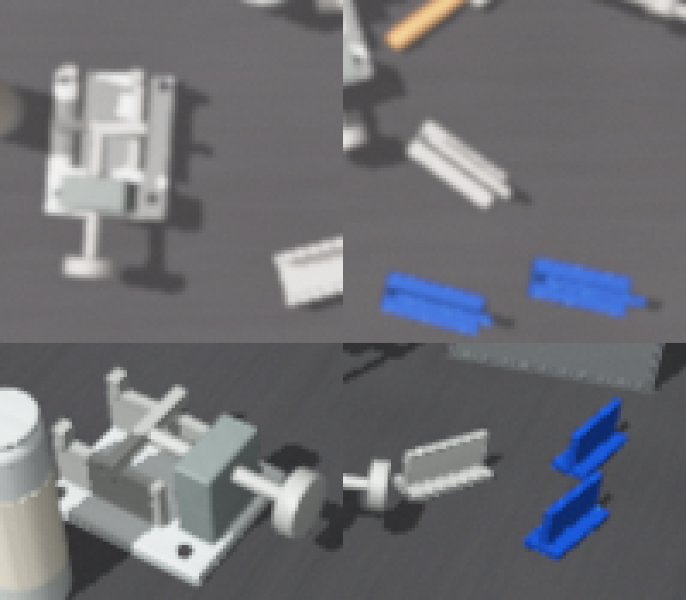

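```bash
cat >> h.py <<'E'
from scipy.optimize import least_squares
def boxd(p,lo,hi):
    lo,hi=np.array(lo)/1e3,np.array(hi)/1e3; q=np.abs(p-(lo+hi)/2)-(hi-lo)/2
    return np.linalg.norm(np.maximum(q,0),axis=1)+np.minimum(q.max(1),0)
def jig_sdf(p,s=0):
    B=[((-67,-55,0),(67,55,12)),((-23,-34,12),(67,-26,50)),((-23,26,12),(67,34,50)),((55,-36,12),(65,-24,65)),((55,24,12),(65,36,65)),((-63,-30,12),(-33,30,76))]
    d=[boxd(p,*b) for b in B]
    k=p-np.array([-.113-s,0,.058]); r=np.hypot(k[:,1],k[:,2])-.023; a=np.abs(k[:,0])-.008
    d.append(np.hypot(np.maximum(r,0),np.maximum(a,0))+np.minimum(np.maximum(r,a),0))
    return np.min(np.abs(d),0)
def tee_sdf(p): return np.minimum(np.abs(boxd(p,(-18,-45,0),(18,45,8))),np.abs(boxd(p,(-4,-45,8),(4,45,44))))
def fit(Q,sdf,x0):
    def r(x):
        c,s=np.cos(x[2]),np.sin(x[2]); R=np.array([[c,-s,0],[s,c,0],[0,0,1]])
        return sdf((Q-[x[0],x[1],x[3]])@R)
    return least_squares(r,list(x0)+[0],loss='soft_l1',f_scale=.002,x_scale=[.01,.01,.1,.01])
def near(P,c,r,z0,z1): return P[(np.hypot(P[...,0]-c[0],P[...,1]-c[1])<r)&(P[...,2]>z0)&(P[...,2]<z1)]
E
python3 - <<'E'
from h import *
for n in("top","side"):
    P=cloud(n,np.load(n+'0.npz')['d'])
    Q=near(P,(.545,.198),.11,.006,.09); Q=Q[np.hypot(Q[:,0]-.597,Q[:,1]-.30)>.045]
    f=fit(Q,jig_sdf,(.5655,.198,-.06));print(n,'jig',f.x.round(4),np.degrees(f.x[2]).round(2),np.median(np.abs(f.fun)))
    f=fit(near(P,(.444,-.349),.055,.004,.06),tee_sdf,(.444,-.349,np.radians(53.5-90)));print('tee',f.x.round(4),np.degrees(f.x[2]).round(2),np.median(np.abs(f.fun)))
    Q=near(P,(.597,.30),.05,.02,.2);print('can',Q[:,:2].min(0),Q[:,:2].max(0))
E
```

```text
top jig [ 5.683e-01  1.969e-01 -6.940e-02  1.000e-04] -3.98 0.0014065682249731152
tee [ 4.451e-01 -3.504e-01 -6.424e-01 -1.000e-04] -36.81 0.0009646145857830218
can [0.57434803 0.27833866] [0.62787609 0.33203482]
side jig [ 0.567   0.1956 -0.069   0.    ] -3.95 0.0007890502420766707
tee [ 0.4452 -0.3512 -0.6486 -0.0011] -37.16 0.000894470366575275
can [0.57338086 0.2824851 ] [0.62678073 0.33436832]
```

```bash
cat >> h.py <<'E'
J=np.array([.5675,.196]);YAW=-4.0
def jw(x,y=0,z=0,J=None,yaw=None):
    J_=globals()['J'] if J is None else J; a=np.radians(YAW if yaw is None else yaw); c,s=np.cos(a),np.sin(a)
    return np.array([J_[0]+(c*x-s*y)/1e3,J_[1]+(s*x+c*y)/1e3,z/1e3])
def go(p,jaw=None):
    s=sense();R=np.array(s["ee_rot"]);t=R.T@(np.array(p)-s["tcp_pos"])*100
    y=np.degrees(np.arctan2(R[1,1],R[0,1])); r=0 if jaw is None else -((jaw-y+90)%180-90)
    print(np.round(s["time_s"],2),'target',np.round(p,4),'travel',t.round(2),'roll',round(r,2),'F',np.round(s["wrist_force"],1),'w',round(s["gripper_width"],3),'j6',round(s["joints"][5],1))
E
python3 -c "
from h import *
go(jw(-84,0,160),86)"
```

```text
0.6 target [0.4837 0.2019 0.16  ] travel [-52.32  65.51   7.36] roll 23.35 F [ 0.2  0.5 -0.2] w 1.002 j6 -14.8
```

arm_command --rows '[{"fingers":30,"travel":[-26,32.7,0],"roll":12},{"fingers":30,"travel":[-26,32.7,0],"roll":12},{"fingers":30,"travel":[-26,32.7,0],"roll":12},{"fingers":30,"travel":[-26,32.7,0],"roll":12},{"fingers":30,"travel":[-26,32.7,0],"roll":12},{"fingers":30,"travel":[-26,32.7,0],"roll":12},{"fingers":30,"travel":[-26,32.7,0],"roll":12},{"fingers":30,"travel":[-26,32.7,0],"roll":12},{"fingers":30,"travel":[-26,32.7,0],"roll":12},{"fingers":30,"travel":[-26,32.7,0],"roll":12}]'

```text
time_s: 1.6
tcp_pos: [0.3448, -0.1931, 0.2341]
ee_rot: [[-0.991, -0.133, 0.002], [-0.133, 0.991, -0.0], [-0.002, -0.0, -1.0]]
wrist_force: [-0.7, 0.0, 0.3]
gripper_width: 0.311
```

```bash
python3 -c "
from h import *
go(jw(-84,0,160),86)"
```

```text
1.6 target [0.4837 0.2019 0.16  ] travel [-19.    37.3    7.43] roll 11.63 F [-0.7  0.   0.3] w 0.311 j6 -77.0
```

arm_command --rows '[{"fingers":30,"travel":[-19,37.3,0],"roll":11.6},{"fingers":30,"travel":[-19,37.3,0],"roll":11.6},{"fingers":30,"travel":[-19,37.3,0],"roll":11.6},{"fingers":30,"travel":[-19,37.3,0],"roll":11.6},{"fingers":30,"travel":[-19,37.3,0],"roll":11.6},{"fingers":30,"travel":[-19,37.3,0],"roll":11.6},{"fingers":30,"travel":[-19,37.3,0],"roll":11.6},{"fingers":30,"travel":[-19,37.3,3],"roll":11.6},{"fingers":30,"travel":[-19,37.3,7.4],"roll":11.6},{"fingers":30,"travel":[-19,37.3,7.4],"roll":11.6}]'

```text
time_s: 2.6
tcp_pos: [0.484, 0.1996, 0.1553]
ee_rot: [[-0.997, 0.074, -0.006], [0.074, 0.997, -0.004], [0.006, -0.004, -1.0]]
wrist_force: [-0.9, 0.0, -0.2]
gripper_width: 0.3
```

```bash
python3 -c "
from h import *
go(jw(-84,0,115),86);go(jw(-84,0,52),86)
im,d=capture('side');cv2.imwrite('pics/s1.png',cv2.resize(im[120:330,100:370,::-1],None,fx=2.6,fy=2.6,interpolation=3))"
```

```text
2.6 target [0.4837 0.2019 0.115 ] travel [0.02 0.24 4.03] roll -0.23 F [-0.9  0.  -0.2] w 0.3 j6 -134.3
2.6 target [0.4837 0.2019 0.052 ] travel [-1.000e-02  2.600e-01  1.033e+01] roll -0.23 F [-0.9  0.  -0.2] w 0.3 j6 -134.3
```

View pics/s1.png

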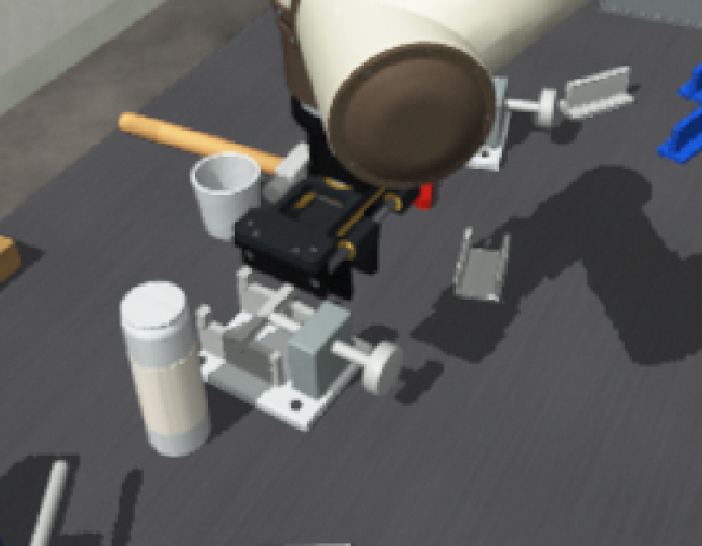

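arm_command --rows '[{"fingers":30,"travel":[0,0,2],"roll":0},{"fingers":30,"travel":[0,0,4.5],"roll":0},{"fingers":30,"travel":[0,0,4.5],"roll":0},{"fingers":30,"travel":[0,0,4.5],"roll":0}]'

```text
time_s: 3.05
tcp_pos: [0.4855, 0.1984, 0.1158]
ee_rot: [[-0.997, 0.075, 0.001], [0.075, 0.997, -0.0], [-0.001, 0.0, -1.0]]
wrist_force: [0.2, 0.8, 0.6]
gripper_width: 0.299
```

```bash
python3 -c "
from h import *
go(jw(-84,0,52),86)"
```

```text
3.05 target [0.4837 0.2019 0.052 ] travel [0.22 0.33 6.38] roll -0.29 F [0.2 0.8 0.6] w 0.299 j6 -134.3
```

arm_command --rows '[{"fingers":30,"travel":[0.2,0.35,1],"roll":-0.3},{"fingers":30,"travel":[0.2,0.35,3],"roll":-0.3},{"fingers":30,"travel":[0.2,0.35,5],"roll":-0.3},{"fingers":30,"travel":[0.2,0.35,6.4],"roll":-0.3},{"fingers":30,"travel":[0.2,0.35,6.4],"roll":-0.3},{"fingers":30,"travel":[0.2,0.35,6.4],"roll":-0.3}]'

```text
time_s: 3.65
tcp_pos: [0.4836, 0.2033, 0.0513]
ee_rot: [[-0.998, 0.068, 0.001], [0.068, 0.998, 0.001], [-0.001, 0.001, -1.0]]
wrist_force: [-0.4, -0.1, 0.3]
gripper_width: 0.304
```

```bash
python3 -c "
from h import *
go(jw(-84,0,52),86)
im,d=capture('side');cv2.imwrite('pics/s2.png',cv2.resize(im[200:300,150:280,::-1],None,fx=5,fy=5,interpolation=3))"
```

```text
3.65 target [0.4837 0.2019 0.052 ] travel [-0.02 -0.14 -0.07] roll 0.08 F [-0.4 -0.1  0.3] w 0.304 j6 -134.5
```

View pics/s2.png

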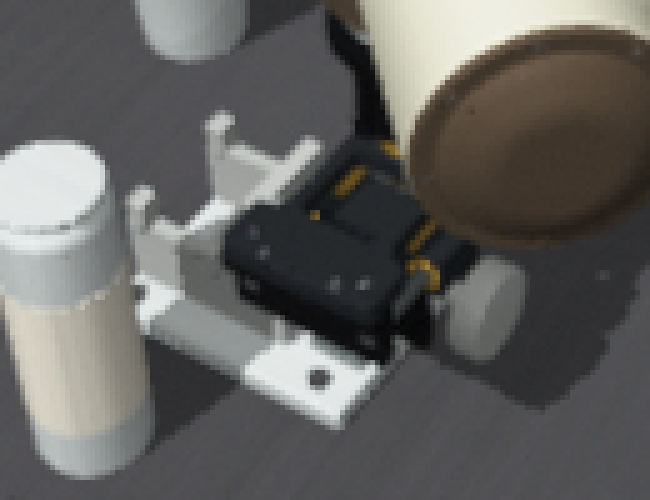

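arm_command --rows '[{"fingers":30,"travel":[0.6,0,0],"roll":0},{"fingers":30,"travel":[1.2,0,0],"roll":0},{"fingers":30,"travel":[1.7,0,0],"roll":0},{"fingers":30,"travel":[2.2,0,0],"roll":0},{"fingers":30,"travel":[2.7,0,0],"roll":0},{"fingers":30,"travel":[3.2,0,0],"roll":0},{"fingers":30,"travel":[3.7,0,0],"roll":0},{"fingers":30,"travel":[4.2,0,0],"roll":0},{"fingers":30,"travel":[4.6,0,0],"roll":0},{"fingers":30,"travel":[4.7,0,0],"roll":0}]'

```text
time_s: 4.7
tcp_pos: [0.4354, 0.2061, 0.0506]
ee_rot: [[-0.998, 0.068, -0.0], [0.068, 0.998, -0.0], [0.0, -0.0, -1.0]]
wrist_force: [0.7, -0.5, 0.1]
gripper_width: 0.301
```

```bash
python3 -c "
from h import *
go(jw(-84-38,0,52),86)
im,d=capture('side');cv2.imwrite('pics/s3.png',cv2.resize(im[200:300,150:280,::-1],None,fx=5,fy=5,interpolation=3))"
```

```text
4.7 target [0.4458 0.2045 0.052 ] travel [-1.05 -0.09 -0.14] roll 0.09 F [ 0.7 -0.5  0.1] w 0.301 j6 -138.6
```

View pics/s3.png

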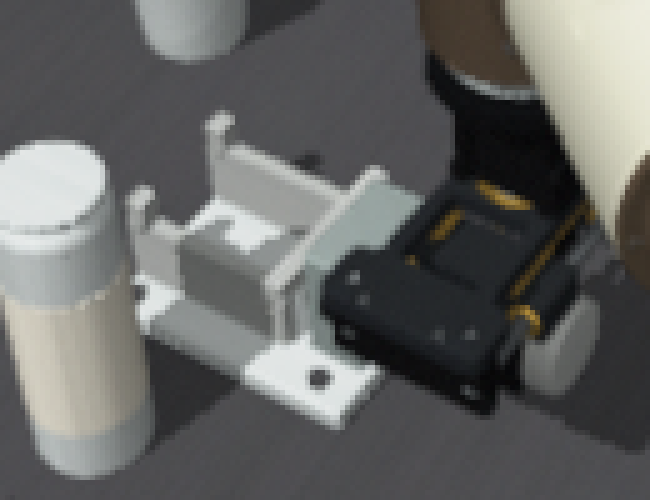

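arm_command --rows '[{"fingers":30,"travel":[-1,0,0],"roll":0},{"fingers":30,"travel":[-1,0,-2],"roll":0},{"fingers":30,"travel":[-1,0,-6],"roll":0},{"fingers":60,"travel":[-1,0,-11],"roll":0},{"fingers":60,"travel":[-1,0,-16],"roll":0},{"fingers":60,"travel":[-1,0,-18],"roll":0},{"fingers":60,"travel":[-1,0,-18],"roll":0}]'

```text
time_s: 5.45
tcp_pos: [0.4485, 0.2067, 0.2348]
ee_rot: [[-0.998, 0.069, 0.007], [0.069, 0.998, 0.006], [-0.007, 0.006, -1.0]]
wrist_force: [-0.2, 0.4, 0.1]
gripper_width: 0.558
```

```bash
python3 -c "
from h import *
go([.445,-.351,.16],143)"
```

```text
5.45 target [ 0.445 -0.351  0.16 ] travel [ -3.43 -55.71   7.15] roll -56.94 F [-0.2  0.4  0.1] w 0.558 j6 -137.6
```

arm_command --rows '[{"fingers":60,"travel":[-3.4,-55.7,0],"roll":-57},{"fingers":60,"travel":[-3.4,-55.7,0],"roll":-57},{"fingers":60,"travel":[-3.4,-55.7,0],"roll":-57},{"fingers":60,"travel":[-3.4,-55.7,0],"roll":-57},{"fingers":60,"travel":[-3.4,-55.7,0],"roll":-57},{"fingers":60,"travel":[-3.4,-55.7,0],"roll":-57},{"fingers":60,"travel":[-3.4,-55.7,0],"roll":-57},{"fingers":60,"travel":[-3.4,-55.7,0],"roll":-57},{"fingers":60,"travel":[-3.4,-55.7,0],"roll":-57},{"fingers":60,"travel":[-3.4,-55.7,0],"roll":-57}]'

```text
time_s: 6.45
tcp_pos: [0.4425, -0.2516, 0.2293]
ee_rot: [[-0.601, -0.799, -0.002], [-0.799, 0.601, 0.001], [0.001, 0.002, -1.0]]
wrist_force: [1.8, 0.3, 0.1]
gripper_width: 0.599
```

```bash
python3 -c "
from h import *
go([.445,-.351,.13],143)"
```

```text
6.45 target [ 0.445 -0.351  0.13 ] travel [ 7.79 -6.19  9.92] roll 0.05 F [1.8 0.3 0.1] w 0.599 j6 -25.6
```

arm_command --rows '[{"fingers":60,"travel":[6,-4.8,4],"roll":0},{"fingers":60,"travel":[6.5,-5.2,8],"roll":0},{"fingers":60,"travel":[6.5,-5.2,10],"roll":0},{"fingers":60,"travel":[6.5,-5.2,10],"roll":0},{"fingers":60,"travel":[6.5,-5.2,10],"roll":0},{"fingers":60,"travel":[6.5,-5.2,10],"roll":0}]'

```text
time_s: 7.05
tcp_pos: [0.4469, -0.3327, 0.1322]
ee_rot: [[-0.6, -0.8, 0.003], [-0.8, 0.6, -0.001], [-0.0, -0.003, -1.0]]
wrist_force: [0.8, 0.6, 1.2]
gripper_width: 0.598
```

```bash
python3 -c "
from h import *
go([.445,-.351,.024],143)
im,d=capture('side');P=cloud('side',d)
f=fit(near(P,(.444,-.349),.055,.004,.06),tee_sdf,(.444,-.349,np.radians(-37)));print('tee',f.x.round(4),np.degrees(f.x[2]).round(2))
g=near(P,(.444,-.349),.08,.10,.14);print(len(g),g.mean(0) if len(g) else '')"
```

```text
7.05 target [ 0.445 -0.351  0.024] travel [ 1.58 -0.92 10.82] roll 0.13 F [0.8 0.6 1.2] w 0.598 j6 -16.9
tee [ 0.4449 -0.3512 -0.639  -0.0008] -36.61
84 [ 0.44523232 -0.32935593  0.13019009]
```

arm_command --rows '[{"fingers":60,"travel":[1.6,-0.9,2],"roll":0},{"fingers":60,"travel":[1.6,-0.9,5],"roll":0},{"fingers":60,"travel":[1.6,-0.9,8],"roll":0},{"fingers":60,"travel":[1.6,-0.9,8],"roll":0},{"fingers":60,"travel":[1.6,-0.9,8],"roll":0}]'

```text
time_s: 7.6
tcp_pos: [0.4445, -0.3508, 0.0522]
ee_rot: [[-0.6, -0.8, 0.002], [-0.8, 0.6, -0.001], [0.0, -0.002, -1.0]]
wrist_force: [0.2, -0.8, 0.5]
gripper_width: 0.607
```

```bash
python3 -c "
from h import *
go([.445,-.351,.024],143.2)"
```

```text
7.6 target [ 0.445 -0.351  0.024] travel [-0.02 -0.05  2.82] roll -0.04 F [ 0.2 -0.8  0.5] w 0.607 j6 -15.0
```

arm_command --rows '[{"fingers":60,"travel":[0,0,1.5],"roll":0},{"fingers":60,"travel":[0,0,2.8],"roll":0},{"fingers":60,"travel":[0,0,2.8],"roll":0},{"fingers":20,"travel":[0,0,2.8],"roll":0},{"fingers":5,"travel":[0,0,2.8],"roll":0},{"fingers":0,"travel":[0,0,2.8],"roll":0},{"fingers":0,"travel":[0,0,2.8],"roll":0},{"fingers":0,"travel":[0,0,2.8],"roll":0},{"fingers":0,"travel":[0,0,2.8],"roll":0}]'

```text
time_s: 8.5
tcp_pos: [0.4434, -0.3509, 0.0227]
ee_rot: [[-0.601, -0.799, 0.0], [-0.799, 0.601, -0.0], [-0.0, -0.0, -1.0]]
wrist_force: [0.2, -0.7, -0.8]
gripper_width: 0.139
```

```bash
python3 -c "
from h import *
go([.445,-.351,.024],143.2)
for n in('side','top'):
  im,d=capture(n);P=cloud(n,d)
  f=fit(near(P,(.444,-.349),.055,.002,.04),tee_sdf,(.444,-.349,np.radians(-37)));print('tee',f.x.round(4),np.degrees(f.x[2]).round(2))"
```

```text
8.5 target [ 0.445 -0.351  0.024] travel [-0.09 -0.13 -0.13] roll -0.15 F [ 0.2 -0.7 -0.8] w 0.139 j6 -15.0
tee [ 0.4378 -0.3436 -0.8463 -0.0015] -48.49
tee [ 0.414  -0.3294 -0.705   0.0031] -40.39
```

arm_command --rows '[{"fingers":0,"travel":[0,0,0],"roll":0},{"fingers":0,"travel":[0,0,0],"roll":0},{"fingers":0,"travel":[0,0,0],"roll":0}]'

```text
time_s: 8.9
tcp_pos: [0.4438, -0.3511, 0.0227]
ee_rot: [[-0.601, -0.799, 0.001], [-0.799, 0.601, -0.001], [-0.0, -0.001, -1.0]]
wrist_force: [1.9, -0.5, -0.6]
gripper_width: 0.09
```

arm_command --rows '[{"fingers":0,"travel":[0,0,-1],"roll":0},{"fingers":0,"travel":[0,0,-3],"roll":0},{"fingers":0,"travel":[0,0,-7],"roll":0},{"fingers":0,"travel":[0,0,-12],"roll":0},{"fingers":0,"travel":[0,0,-17],"roll":0},{"fingers":0,"travel":[0,0,-20],"roll":0},{"fingers":0,"travel":[0,0,-21],"roll":0},{"fingers":0,"travel":[0,0,-21],"roll":0}]'

```text
time_s: 9.7
tcp_pos: [0.4429, -0.3504, 0.2331]
ee_rot: [[-0.601, -0.799, 0.001], [-0.799, 0.601, 0.001], [-0.001, -0.001, -1.0]]
wrist_force: [0.5, -0.4, -4.9]
gripper_width: 0.089
```

```bash
python3 -c "
from h import *
go(jw(33,0,150),176)"
```

```text
9.7 target [0.6004 0.1937 0.15  ] travel [-52.94  20.14   8.35] roll -32.97 F [ 0.5 -0.4 -4.9] w 0.089 j6 -15.0
```

arm_command --rows '[{"fingers":0,"travel":[-1.1,0.4,0],"roll":-1},{"fingers":0,"travel":[-3.2,1.2,0],"roll":-3},{"fingers":0,"travel":[-6.4,2.4,0],"roll":-6},{"fingers":0,"travel":[-10.6,4.0,0],"roll":-9},{"fingers":0,"travel":[-14.8,5.6,0],"roll":-12},{"fingers":0,"travel":[-19,7.2,0],"roll":-15},{"fingers":0,"travel":[-23.2,8.8,0],"roll":-18},{"fingers":0,"travel":[-27.4,10.4,0],"roll":-21},{"fingers":0,"travel":[-31.6,12,0],"roll":-24},{"fingers":0,"travel":[-35,13.3,0],"roll":-27}]'

```text
time_s: 10.7
tcp_pos: [0.5459, 0.0116, 0.2294]
ee_rot: [[-0.169, -0.986, -0.006], [-0.986, 0.169, -0.001], [0.002, 0.006, -1.0]]
wrist_force: [0.7, -0.9, -3.4]
gripper_width: 0.092
```

```bash
python3 -c "
from h import *
go(jw(33,0,150),176)"
```

```text
10.7 target [0.6004 0.1937 0.15  ] travel [-18.88  -2.35   7.89] roll -5.72 F [ 0.7 -0.9 -3.4] w 0.092 j6 -27.9
```

arm_command --rows '[{"fingers":0,"travel":[-3.5,-0.4,0],"roll":-1},{"fingers":0,"travel":[-7.5,-0.9,0],"roll":-2.5},{"fingers":0,"travel":[-11.5,-1.4,0],"roll":-4},{"fingers":0,"travel":[-15.5,-1.9,0],"roll":-5},{"fingers":0,"travel":[-17.8,-2.2,1],"roll":-5.7},{"fingers":0,"travel":[-18.9,-2.3,3.5],"roll":-5.7},{"fingers":0,"travel":[-18.9,-2.3,6],"roll":-5.7},{"fingers":0,"travel":[-18.9,-2.3,7.5],"roll":-5.7},{"fingers":0,"travel":[-18.9,-2.3,7.5],"roll":-5.7},{"fingers":0,"travel":[-18.9,-2.3,7.5],"roll":-5.7}]'

```text
time_s: 11.7
tcp_pos: [0.6019, 0.1906, 0.156]
ee_rot: [[-0.074, -0.997, -0.003], [-0.997, 0.074, -0.002], [0.002, 0.003, -1.0]]
wrist_force: [0.4, 0.3, -3.1]
gripper_width: 0.091
```

```bash
python3 -c "
from h import *
go(jw(33,0,100),176)
s=sense();print(s['tcp_pos'])
for n in('side','top'):
  im,d=capture(n);np.savez(n+'1.npz',im=im,d=d);P=cloud(n,d)
  Q=near(P,s['tcp_pos'][:2],.07,.12,.19);print(n,len(Q),Q.min(0).round(3),Q.max(0).round(3))
im=np.load('side1.npz')['im'];cv2.imwrite('pics/s4.png',cv2.resize(im[180:290,130:270,::-1],None,fx=5,fy=5,interpolation=3))"
```

```text
11.7 target [0.6004 0.1937 0.1   ] travel [-0.31  0.16  5.6 ] roll -0.23 F [ 0.4  0.3 -3.1] w 0.091 j6 -36.5
[0.601902   0.19062716 0.15596757]
side 682 [0.58  0.146 0.132] [0.622 0.238 0.189]
top 121 [0.581 0.147 0.134] [0.618 0.181 0.181]
```

View pics/s4.png

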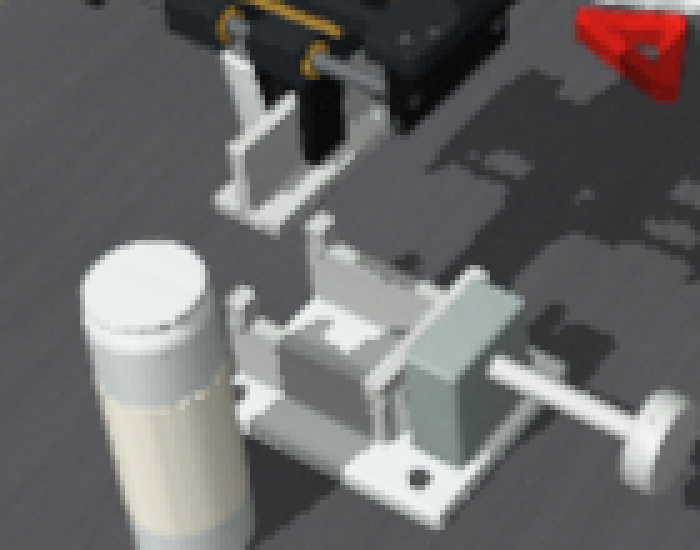

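```bash
cat >> h.py <<'E'
def rel(n,im,d,tcp,zt):
    P=cloud(n,d); g=im.astype(int); ok=(g.min(-1)>75)&(g.max(-1)-g.min(-1)<40); P[~ok]=np.nan
    Q=near(P,tcp[:2],.06,zt+.001,zt+.05); Q[:,2]-=zt
    t=fit(Q,tee_sdf,(tcp[0],tcp[1],np.radians(-4)))
    P=cloud(n,d);Q=near(P,(.545,.198),.13,.006,.09);Q=Q[np.hypot(Q[:,0]-.6,Q[:,1]-.306)>.045]
    j=fit(Q,lambda p:jig_sdf(p,.038),(.5675,.196,-.07))
    a=j.x[2];R=np.array([[np.cos(a),-np.sin(a)],[np.sin(a),np.cos(a)]])
    print(n,'tee',t.x.round(4),np.median(abs(t.fun)).round(4),'jig',j.x.round(4),'rel mm',((t.x[:2]-j.x[:2])@R*1e3).round(1),'dyaw',np.degrees(t.x[2]-a).round(2))
E
python3 - <<'E'
from h import *
s=sense();t=s['tcp_pos']
for n in('side','top'):
    D=np.load(n+'1.npz'); rel(n,D['im'],D['d'],t,t[2]-.0227)
E
```

```text
side tee [ 0.6016  0.1913 -0.0721 -0.0025] 0.0006 jig [ 5.672e-01  1.958e-01 -7.060e-02 -4.000e-04] rel mm [34.7 -2. ] dyaw -0.09
top tee [ 0.6014  0.1931 -0.0601 -0.0011] 0.0009 jig [ 5.690e-01  1.966e-01 -6.590e-02 -2.000e-04] rel mm [32.6 -1.4] dyaw 0.34
```

arm_command --rows '[{"fingers":0,"travel":[-0.19,0,1],"roll":0},{"fingers":0,"travel":[-0.19,0,3],"roll":0},{"fingers":0,"travel":[-0.19,0,5],"roll":0},{"fingers":0,"travel":[-0.19,0,6.5],"roll":0},{"fingers":0,"travel":[-0.19,0,7.2],"roll":0},{"fingers":0,"travel":[-0.19,0,7.4],"roll":0},{"fingers":0,"travel":[-0.19,0,7.4],"roll":0},{"fingers":0,"travel":[-0.19,0,7.4],"roll":0}]'

```text
time_s: 12.6
tcp_pos: [0.6035, 0.1933, 0.0846]
ee_rot: [[-0.074, -0.997, 0.002], [-0.997, 0.074, 0.001], [-0.001, -0.002, -1.0]]
wrist_force: [0.2, -0.5, -2.1]
gripper_width: 0.09
```

Run:
```python
from h import *
go(jw(33,0,75),176)
for i in range(2):
  s=sense();t=s['tcp_pos'];print(t,s['wrist_force'])
  for n in('side','top'):
    im,d=capture(n); P=cloud(n,d)
    rel(n,im,d,t,t[2]-.0227)
```

```text
12.6 target [0.6004 0.1937 0.075 ] travel [-0.02  0.31  0.96] roll -0.23 F [ 0.2 -0.5 -2.1] w 0.09 j6 -36.6
[0.60345676 0.19327211 0.08462321] [ 0.23924168 -0.50852327 -2.13873806]
side tee [ 6.034e-01  1.942e-01 -7.800e-02 -2.000e-04] 0.0006 jig [ 5.667e-01  1.959e-01 -6.330e-02  5.000e-04] rel mm [36.7  0.6] dyaw -0.84
top tee [ 6.014e-01  1.956e-01 -5.500e-03  3.000e-04] 0.001 jig [ 5.662e-01  1.968e-01 -7.390e-02  2.000e-04] rel mm [35.2  1.4] dyaw 3.92
[0.60330016 0.1931849  0.08457514] [-0.59308389 -0.30467385 -2.86481744]
side tee [ 6.031e-01  1.938e-01 -8.110e-02 -5.000e-04] 0.0006 jig [ 5.667e-01  1.958e-01 -6.410e-02  5.000e-04] rel mm [36.5  0.3] dyaw -0.97
top tee [ 6.088e-01  1.947e-01 -2.028e-01 -1.000e-04] 0.0013 jig [ 5.666e-01  1.967e-01 -7.900e-02  3.000e-04] rel mm [42.2  1.3] dyaw -7.09
```

arm_command --rows '[{"fingers":0,"travel":[0.04,0.14,0],"roll":-0.3},{"fingers":0,"travel":[0.04,0.27,0],"roll":-0.3},{"fingers":0,"travel":[0.04,0.27,0.4],"roll":-0.3},{"fingers":0,"travel":[0.04,0.27,0.7],"roll":-0.3},{"fingers":0,"travel":[0.04,0.27,0.9],"roll":-0.3},{"fingers":0,"travel":[0.04,0.27,0.9],"roll":-0.3},{"fingers":0,"travel":[0.04,0.27,0.9],"roll":-0.3}]'

```text
time_s: 13.5
tcp_pos: [0.6001, 0.1927, 0.0744]
ee_rot: [[-0.069, -0.998, -0.0], [-0.998, 0.069, -0.0], [0.0, 0.0, -1.0]]
wrist_force: [0.5, -0.8, -3.7]
gripper_width: 0.088
```

Run:
```python
from h import *
go(jw(33,0,74),176)
s=sense();t=s['tcp_pos'];print(t,s['wrist_force'])
im,d=capture('side'); rel('side',im,d,t,t[2]-.0227)
```

```text
13.5 target [0.6004 0.1937 0.074 ] travel [-0.1  -0.03  0.04] roll 0.05 F [ 0.5 -0.8 -3.7] w 0.088 j6 -36.4
[0.60008528 0.19268491 0.07439587] [ 0.47867727 -0.77179421 -3.6582559 ]
side tee [ 5.997e-01  1.935e-01 -9.130e-02 -1.000e-04] 0.0008 jig [ 0.567   0.1959 -0.0653  0.0008] rel mm [32.8 -0.2] dyaw -1.49
```

arm_command --rows '[{"fingers":0,"travel":[0,0,0.05],"roll":0},{"fingers":0,"travel":[0,0,0.1],"roll":0},{"fingers":0,"travel":[0,0,0.1],"roll":0}]'

```text
time_s: 13.85
tcp_pos: [0.6, 0.1927, 0.0735]
ee_rot: [[-0.069, -0.998, -0.0], [-0.998, 0.069, 0.0], [0.0, 0.0, -1.0]]
wrist_force: [-0.2, 0.2, -2.9]
gripper_width: 0.088
```

arm_command --rows '[{"fingers":0,"travel":[0,0,0.05],"roll":0},{"fingers":0,"travel":[0,0,0.1],"roll":0},{"fingers":0,"travel":[0,0,0.1],"roll":0}]'

```text
time_s: 14.15
tcp_pos: [0.6001, 0.1927, 0.0728]
ee_rot: [[-0.069, -0.998, 0.0], [-0.998, 0.069, 0.0], [-0.0, -0.0, -1.0]]
wrist_force: [0.1, 0.3, -1.7]
gripper_width: 0.092
```

arm_command --rows '[{"fingers":0,"travel":[0,0,0.04],"roll":0},{"fingers":0,"travel":[0,0,0.07],"roll":0},{"fingers":0,"travel":[0,0,0.07],"roll":0}]'

```text
time_s: 14.45
tcp_pos: [0.6001, 0.1927, 0.0727]
ee_rot: [[-0.069, -0.998, 0.0], [-0.998, 0.069, 0.0], [-0.0, -0.0, -1.0]]
wrist_force: [-2.9, 0.1, 4.6]
gripper_width: 0.09
```

arm_command --rows '[{"fingers":0,"travel":[0,0,-0.05],"roll":0},{"fingers":15,"travel":[0,0,-0.05],"roll":0},{"fingers":25,"travel":[0,0,-0.05],"roll":0},{"fingers":40,"travel":[0,0,-0.05],"roll":0},{"fingers":40,"travel":[0,0,-0.05],"roll":0},{"fingers":40,"travel":[0,0,-0.05],"roll":0},{"fingers":40,"travel":[0,0,-1],"roll":0},{"fingers":40,"travel":[0,0,-4],"roll":0},{"fingers":40,"travel":[0,0,-9],"roll":0},{"fingers":40,"travel":[0,0,-13],"roll":0}]'

```text
time_s: 15.45
tcp_pos: [0.6006, 0.1927, 0.2051]
ee_rot: [[-0.068, -0.998, 0.002], [-0.998, 0.068, 0.0], [-0.0, -0.002, -1.0]]
wrist_force: [1.1, -0.3, 0.5]
gripper_width: 0.397
```

Run:
```python
from h import *
go(jw(-159-30,0,200),86)
for n in('side','top'):
  im,d=capture(n); rel(n,im,d,jw(33),.05)
  if n=='side': cv2.imwrite('pics/s5.png',cv2.resize(im[180:290,130:270,::-1],None,fx=5,fy=5,interpolation=3))
```

```text
15.45 target [0.379  0.2092 0.2   ] travel [-0.13 22.22  0.46] roll -89.92 F [ 1.1 -0.3  0.5] w 0.397 j6 -36.4
side tee [ 5.999e-01  1.936e-01 -7.680e-02 -2.000e-04] 0.0007 jig [ 0.5667  0.1959 -0.0642  0.001 ] rel mm [33.3 -0.2] dyaw -0.72
top tee [ 5.987e-01  1.950e-01 -4.490e-02  2.000e-04] 0.0012 jig [ 0.5687  0.197  -0.068   0.0007] rel mm [30.1  0.1] dyaw 1.32
```

View pics/s5.png

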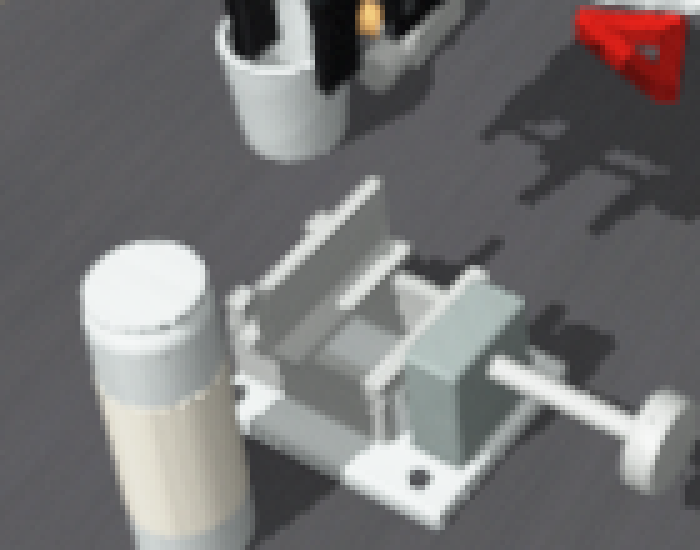

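arm_command --rows '[{"fingers":0,"travel":[-0.1,22.2,0],"roll":-90},{"fingers":0,"travel":[-0.1,22.2,0],"roll":-90},{"fingers":0,"travel":[-0.1,22.2,0],"roll":-90},{"fingers":0,"travel":[-0.1,22.2,0],"roll":-90},{"fingers":0,"travel":[-0.1,22.2,0],"roll":-90},{"fingers":0,"travel":[-0.1,22.2,0],"roll":-90},{"fingers":0,"travel":[-0.1,22.2,0],"roll":-90},{"fingers":0,"travel":[-0.1,22.2,0],"roll":-90},{"fingers":0,"travel":[-0.1,22.2,0],"roll":-90},{"fingers":0,"travel":[-0.1,22.2,0],"roll":-90}]'

```text
time_s: 16.55
tcp_pos: [0.3786, 0.2089, 0.2023]
ee_rot: [[0.991, -0.133, 0.001], [-0.133, -0.991, 0.001], [0.0, -0.001, -1.0]]
wrist_force: [1.1, 0.4, -0.2]
gripper_width: 0.005
```

arm_command --rows '[{"fingers":0,"travel":[0,0,0],"roll":0},{"fingers":0,"travel":[0,0,0],"roll":0}]'

```text
time_s: 16.75
tcp_pos: [0.3786, 0.209, 0.2021]
ee_rot: [[0.99, -0.142, 0.0], [-0.142, -0.99, 0.0], [0.0, -0.0, -1.0]]
wrist_force: [0.3, 0.0, 0.0]
gripper_width: 0.001
```

Run:
```python
from h import *
go(jw(-190,0,56),86);print(sense()['ee_rot'])
```

```text
16.75 target [0.378  0.2093 0.056 ] travel [-7.000e-02 -1.000e-02  1.461e+01] roll -4.18 F [0.3 0.  0. ] w 0.001 j6 31.2
[[ 9.89821361e-01 -1.42315154e-01  2.63349183e-04]
 [-1.42315239e-01 -9.89821326e-01  3.39495685e-04]
 [ 2.12353257e-04 -3.73518683e-04 -9.99999908e-01]]
```

arm_command --rows '[{"fingers":0,"travel":[0,0,4],"roll":-4.2},{"fingers":0,"travel":[0,0,9],"roll":-4.2},{"fingers":0,"travel":[0,0,13],"roll":-4.2},{"fingers":0,"travel":[0,0,14.6],"roll":-4.2},{"fingers":0,"travel":[0,0,14.6],"roll":-4.2},{"fingers":0,"travel":[0,0,14.6],"roll":-4.2}]'

```text
time_s: 17.35
tcp_pos: [0.3791, 0.2094, 0.0563]
ee_rot: [[0.998, -0.067, 0.001], [-0.067, -0.998, 0.0], [0.001, -0.0, -1.0]]
wrist_force: [0.8, -0.1, 1.4]
gripper_width: 0.003
```

Run:
```python
from h import *
go(jw(-131,0,56),86)
im,d=capture('side');cv2.imwrite('pics/s6.png',cv2.resize(im[180:290,130:270,::-1],None,fx=5,fy=5,interpolation=3))
```

```text
17.35 target [0.4368 0.2051 0.056 ] travel [5.78 0.04 0.03] roll 0.15 F [ 0.8 -0.1  1.4] w 0.003 j6 35.5
```

View pics/s6.png

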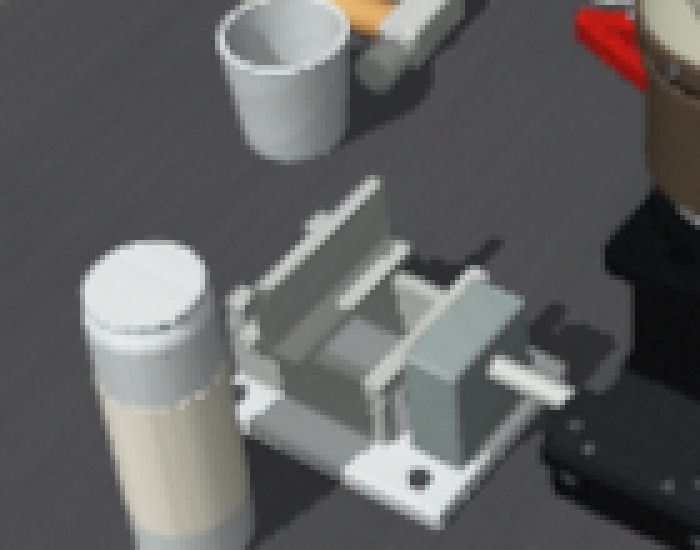

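arm_command --rows '[{"fingers":0,"travel":[1,0,0],"roll":0},{"fingers":0,"travel":[1.9,0,0],"roll":0},{"fingers":0,"travel":[2.5,0,0],"roll":0},{"fingers":0,"travel":[3.1,0,0],"roll":0},{"fingers":0,"travel":[3.7,0,0],"roll":0},{"fingers":0,"travel":[4.3,0,0],"roll":0},{"fingers":0,"travel":[4.8,0,0],"roll":0},{"fingers":0,"travel":[5.2,0,0],"roll":0},{"fingers":0,"travel":[5.5,0,0],"roll":0},{"fingers":0,"travel":[5.6,0,0],"roll":0}]'

```text
time_s: 18.4
tcp_pos: [0.435, 0.2052, 0.0558]
ee_rot: [[0.998, -0.067, 0.0], [-0.067, -0.998, 0.0], [0.0, -0.0, -1.0]]
wrist_force: [0.3, -0.5, 0.4]
gripper_width: 0.007
```

arm_command --rows '[{"fingers":0,"travel":[0.1,0,0],"roll":0},{"fingers":0,"travel":[0.15,0,0],"roll":0},{"fingers":0,"travel":[0.15,0,0],"roll":0}]'

```text
time_s: 18.7
tcp_pos: [0.4352, 0.205, 0.0557]
ee_rot: [[0.998, -0.066, -0.001], [-0.066, -0.998, -0.001], [-0.001, 0.001, -1.0]]
wrist_force: [-4.9, 1.6, 1.5]
gripper_width: 0.004
```

arm_command --rows '[{"fingers":0,"travel":[0.1,0,0],"roll":0},{"fingers":0,"travel":[0.15,0,0],"roll":0},{"fingers":0,"travel":[0.15,0,0],"roll":0}]'

```text
time_s: 19.0
tcp_pos: [0.4353, 0.2049, 0.0557]
ee_rot: [[0.998, -0.067, -0.004], [-0.067, -0.998, -0.001], [-0.004, 0.001, -1.0]]
wrist_force: [-10.9, 4.3, 5.3]
gripper_width: 0.006
```

Hard stop reached. Back off, up and look.

arm_command --rows '[{"fingers":0,"travel":[-1,0,0],"roll":0},{"fingers":0,"travel":[-4,0,0],"roll":0},{"fingers":0,"travel":[-6,0,-1],"roll":0},{"fingers":0,"travel":[-6,0,-6],"roll":0},{"fingers":0,"travel":[-6,0,-11],"roll":0},{"fingers":0,"travel":[-6,-5,-15],"roll":0},{"fingers":0,"travel":[-6,5,-15],"roll":0},{"fingers":0,"travel":[-6,10,-15],"roll":0},{"fingers":0,"travel":[-6,15,-15],"roll":0},{"fingers":0,"travel":[-6,15,-15],"roll":0}]'

```text
time_s: 20.0
tcp_pos: [0.3669, 0.0573, 0.2061]
ee_rot: [[0.998, -0.066, 0.002], [-0.066, -0.998, 0.0], [0.002, -0.0, -1.0]]
wrist_force: [1.1, -0.1, 0.1]
gripper_width: 0.002
```

Run:
```python
from h import *
s=sense();print(s['time_s'],s['tcp_pos'],s['wrist_force'])
im,d=capture('side');P=cloud('side',d)
Q=near(P,(.45,.204),.05,.03,.09);a=np.radians(-4);k=(Q[:,:2]-[.567,.1957])@np.array([[np.cos(a),-np.sin(a)],[np.sin(a),np.cos(a)]]);k=k[k[:,0]<-.1];print('knob local x range mm',(k.min(0)*1e3).round(1),(k.max(0)*1e3).round(1))
Q=near(P,jw(36)[:2],.06,.053,.12);Q[:,2]-=.05
g=(Q[:,:2]-[.567,.1957])@np.array([[np.cos(a),-np.sin(a)],[np.sin(a),np.cos(a)]]); 
w=g[(Q[:,2]>.02)];print('web local min/max',(w.min(0)*1e3).round(1),(w.max(0)*1e3).round(1))
Q=Q[(g[:,0]>.0175)&(g[:,0]<.054)]
f=fit(Q,tee_sdf,(*jw(36)[:2],a));r=(f.x[:2]-[.567,.1957])@np.array([[np.cos(a),-np.sin(a)],[np.sin(a),np.cos(a)]]);print('tee rel',(r*1e3).round(1),'dyaw',np.degrees(f.x[2]-a),f.x[3])
cv2.imwrite('pics/s7.png',cv2.resize(im[180:290,130:270,::-1],None,fx=5,fy=5,interpolation=3))
capture('top')
for l in('tin','hammer','channel','angle','can','jig2'):
  print(l,[(np.round(r["position"],3).tolist()) for r in search_frame('top',l)][:1])
```

```text
20.0 [0.36685735 0.05732794 0.20605493] [ 1.07995096 -0.08622107  0.10870307]
knob local x range mm [-122.8  -21.8] [-105.8   24. ]
web local min/max [ 29.4 -46.5] [40.1 46.7]
tee rel [35.6  0.1] dyaw -0.0683911058438452 -0.00034440778318952395
tin [[0.736, 0.054, 0.028]]
hammer [[0.779, -0.039, 0.026]]
channel [[0.446, 0.001, 0.007]]
angle [[0.436, 0.374, 0.006]]
can [[0.599, 0.294, 0.149]]
jig2 [[0.572, -0.202, 0.061]]
```

View pics/s7.png

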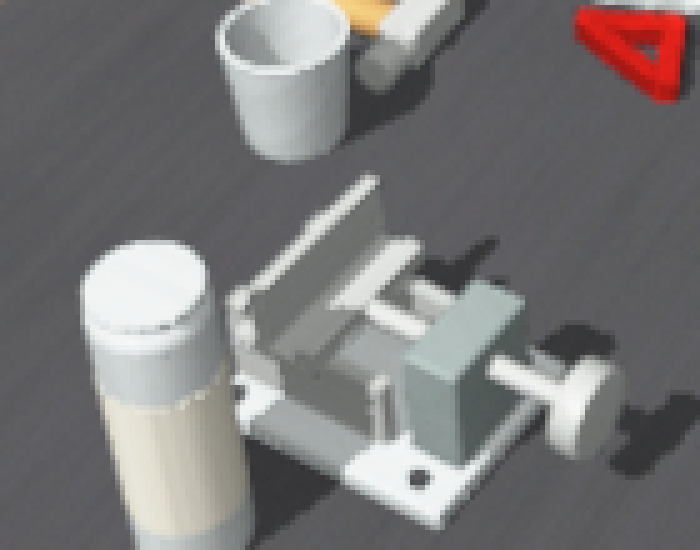

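The crop shows the slide home, with the knob at about (590,405), and the bracket shut in square against the posts. The fit puts the bracket at (35.6, 0.1) mm with a yaw error of about 0.1°.

```bash
python3 -c "
from station import *
print(finish_job())"
```

```text
the job is handed in; nothing more can be done
None
```

I pulled the empty (left) jig's knob out until the slide clicked into the out position. I then set the plain steel bracket on the two rails, let go, and pushed the knob home. The job was handed in at about 20 s of the 67 s allowed, with the arm clear of everything.

- **Slide:** home. The knob measured −123 to −106 mm against −121 to −105 expected, and pressing further met a hard stop at about 11 N.
- **Bracket:** centred at local (35.6, 0.1) mm against a target of (36, 0), turned by less than 0.1° and seated on the rails. These figures come from the side camera.
- **Disagreement:** before the slide was closed, the top camera's fits differed from the side camera's by 2 to 3 mm in x and by up to several degrees in yaw. I put that down to the gripper and jig blocking its view, and did not repeat the top fit at the end.
- **Other things on the bench:** the can and the loaded jig matched their starting positions within detection noise. I looked up the tin, hammer, channel and angle only at the end; the tin and hammer look unmoved in the pictures. I did not measure the square, the brush or the loaded jig's slide, but the arm stayed well clear of them.

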